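Bring the square tea jar to the front and hold the carousel

TASK

First switch off the drive of the tea-jar carousel: turn the rotary handle on the grey isolator box clockwise, from lying along the box to its stop across the box. Only then turn the carousel by the black grip bar on top of its column until the one square jar stands right at the front, in line with the pointer fin on the foot, and finish while still holding that bar so that the carousel stays still. The isolator stays off, all four jars stay upright in the carousel, and the other things on the counter are left where they are.

Things in the scene. Friction and masses are not known exactly. Their poses are not given: they have to be found in the camera images.
- isolator (a joint): Rotary isolator handle: 0 = on (bar along the long side of its box), grows clockwise seen from above, 1.571 = off (bar across the box); end stops at 0 and 1.571. It starts near on, is moderately stiff (about 0.2 N m) and stays where it is left
- isolator_grip (a point): Middle of the isolator's bar handle, on the vertical turning axis, 103 mm above the counter. The black bar is 80 mm long (this frame's x axis), 18 mm thick (y) and 34 mm high: its underside lies 85 mm and its top 119 mm above the counter. It turns with the handle
- isolator_box: Grey enclosure fixed to the counter, 150 mm (its x) by 100 mm (its y) by 70 mm high; origin under its centre; the handle's axis is at its centre
- carousel_base: Fixed dark steel foot of the carousel, a 210 mm disc 22 mm high. Origin at the counter, on the carousel's vertical turning axis. Its own +x axis points to the FRONT (roughly away from the robot): there a tongue 50 mm wide and 12 mm thick reaches out to 190 mm from the axis and carries an upright brass pointer fin, 40 mm long, 8 mm thick, top 46 mm above the counter, 145 to 185 mm from the axis
- carousel (a joint): Turn of the carousel about its vertical axis (rad), 0 at the start, grows counter-clockwise seen from above. It turns freely far past a full half turn either way (stops only at 7 rad), with light friction (about 0.15 N m), and stays where it is left. The copper-rimmed turntable is 256 mm in diameter, its rim top 58 mm above the counter, and crossed low walls split it into four open compartments
- carousel_grip: Black grip bar on top of the carousel's column, turning with it: 72 mm long (its x), 18 mm thick (its y), 40 mm high. Origin: centre of its underside, on the turning axis, 186 mm above the counter (bar top 226 mm). Jar tops lie at 145 mm or so, well below it
- jar_square: The marked jar: the only square tea jar, 61 mm wide, 108 mm tall with its lid and small lid knob, aluminium body with a steel lid, standing loose in one of the carousel's four compartments, its axis 81 mm from the carousel's axis. Origin: centre of its underside, z up. A flat side faces outwards
- jar_round1: One of three alike round tea jars, 71 mm in diameter, 108 mm tall with its lid and small lid knob, aluminium body with a steel lid, standing loose in one of the carousel's four compartments, its axis 81 mm from the carousel's axis. Origin: centre of its underside, z up
- jar_round2: One of three alike round tea jars, 71 mm in diameter, 108 mm tall with its lid and small lid knob, aluminium body with a steel lid, standing loose in one of the carousel's four compartments, its axis 81 mm from the carousel's axis. Origin: centre of its underside, z up
- jar_round3: One of three alike round tea jars, 71 mm in diameter, 108 mm tall with its lid and small lid knob, aluminium body with a steel lid, standing loose in one of the carousel's four compartments, its axis 81 mm from the carousel's axis. Origin: centre of its underside, z up
- sugar_bowl: White bowl, 96 mm across and 50 mm high, on the counter; origin under its centre; leave alone
- tea_glass: Waisted amber tea glass, 54 mm across and 82 mm high, on the counter; origin under its centre; leave alone
- spoon_cup: Steel cup, 72 mm across and 85 mm high, on the counter; origin under its centre; leave alone
- honey_jar: Amber jar with a steel cap, 60 mm across and 90 mm high, on the counter; origin under its centre; leave alone

How it is judged:
On the way, in this order (a step that is already met when the one before it is completed fails the run):
1. the isolator handle is turned to off (value of joint isolator above 1.4 rad), for 0.2 s.
2. the square jar is at the front, with the fingers on the carousel's grip bar (y of jar_square in the frame of carousel_base between -0.012 and 0.012 m and x of jar_square in the frame of carousel_base above 0.06 m and contact force between the fingers and carousel_grip above 2 N), for 0.2 s.
At the end, for the whole second after the job is handed in: Isolator off (over 1.4 rad); square jar's axis on the front side, within 12 mm of the line through the pointer fin; fingers holding the carousel's grip bar (over 2 N); carousel still (under 0.05 rad/s); all four jars upright (within 0.15 rad) (all of step 2 and value of joint isolator above 1.4 rad and velocity of joint carousel between -0.05 and 0.05 rad/s and angle between each of jar_square, jar_round1, jar_round2, jar_round3's own z axis and vertical below 0.15 rad); the arm keeps its last pose, push and grip.
It fails at once if the carousel is turned (by more than 0.15 rad) while the isolator is not off (value of joint isolator below 1.35 rad and (value of joint carousel above 0.15 rad or value of joint carousel below -0.15 rad)).
It fails at once if a jar is tipped or leaves the carousel (angle between any of jar_square, jar_round1, jar_round2, jar_round3's own z axis and vertical above 0.35 rad or horizontal distance between any of jar_square, jar_round1, jar_round2, jar_round3 and carousel_base above 0.11 m).
It fails at once if another thing on the counter is pushed away (30 mm) or tipped (distance of any of sugar_bowl, tea_glass, spoon_cup, honey_jar from where it was at the start of the episode above 0.03 m or angle between any of sugar_bowl, tea_glass, spoon_cup, honey_jar's own z axis and vertical above 0.4 rad).
It also fails if it takes over 70 s, if anything falls off the work surface, if the arm or the gripper's body presses on something with over 40 N, if the wrist force passes 120 N, or if a joint passes its speed limit or range.

ROBOT

A 6-joint arm with a two-finger parallel gripper is mounted at the origin on the work surface. World frame = base frame: x ahead of the robot, y to its left, z up, the work surface at z = 0. Lengths are in m, angles in rad, forces in N, time in s.
With the tool pointing down it reaches from about 0.3 to 0.75 m from the base axis. Payload 8.5 kg.
Tool frame: the origin (TCP) lies midway between the tips of the shut fingers; the grasp point (between the pads) lies 19 mm behind it; z points along the fingers, y is the direction in which the jaws open and shut (so a half turn about z gives the same grasp; the last joint's range is limited). The gripper opens to 88 mm and grips with 3 to 60 N. Pads are 18 mm wide; open, the fingers measure 123 mm over their backs; the gripper's body (75 mm by 187 mm) begins 45 mm behind the grasp point.
Start: joints at [-1.553, 0.381, 1.297, -0, 1.464, -0.215], TCP at [0.127, -0.535, 0.239] pointing down, gripper open.
Joint ranges: [-3.11, 3.11], [-0.89, 2.33], [0.22, 2.48], [-1.42, 4.56], [0.17, 2.85], [-2.88, 2.88]. Speed limits (rad/s): [2.39, 2.39, 3.14, 3.14, 3.14, 3.14].

INTERFACE

Orientations are given as a unit quaternion [x, y, z, w].
In Python, from station import sensors, capture, workorder gives the robot as it stands.
- The arm moves only by the tool jog_arm, never from a script. Its argument "commands" is a list of rows, each a list of 3 entries, a list of its own where there are three numbers: the shift along the tool's x, y, z normalised to -1 to 1, where 1 is 20 cm, then the turn, a rotation vector about the tool's x, y, z normalised to -1 to 1, where 1 is pi rad, then the closure, from -1 (fully open) to 1 (shut), so that 0 is half open. In form: [[[tx, ty, tz], [wx, wy, wz], grip], ...]. A call has 1 to 8 rows; each row is the pose to reach, as a shift and turn from the pose measured when the call began, along the tool's axes at that moment, turning the shorter way round; what a row does not reach only later rows make up. A row lasts 1/10 s, in which the tool goes at most 50 mm and 8.59 degrees, less where a joint would pass 70% of its speed; a pose out of reach is approached as far as the arm can. A call with a number of a shift or a turn outside -1 to 1 is refused whole. A call with a gripper value outside its range is refused whole. The fingers move at their own pace and stop on an object; the grip force is fixed at half the most. Time passes only in rows, so rows that repeat a pose let the fingers close. It gives the time, the measured TCP pose, the force and the opening at its end, in the units of the state.
- sensors.sense(): the state, without advancing time (a new reading comes with each control period).
- capture(name): name is "scene" or "top" or "wrist"; returns a dict with "color" (400x640x3 uint8, red, green, blue), "intrinsics" (3x3 intrinsics, pixels), "rvec" (rotation vector, rad) and "tvec" (3), from world to camera coordinates, as OpenCV has them; the wrist camera has in their place "T_tool_cam" (4x4, takes a point from camera to tool coordinates, whose origin is the TCP and whose axes are the flange's). Camera axes: x right, y down, z forward; pixel columns grow to the right and rows downward; lengths in m; the calibration is good to about 2 mm. A picture is of the moment at which its call begins: read the wrist's pose just before it. There is no depth.
- workorder.sign_off(): hands the job in, once; it reports no verdict.
The state is a dict: "time_s": time; "qpos": joint angles; "qd": joint speeds; "tau": joint torques, N m; "ee_pos": TCP position; "orientation": TCP orientation; "contact_force": force on the tool from outside, world axes, zero at the start; "wrist_torque": the same for the moment, N m; "finger_gap": finger opening in m.
Only numpy, scipy, OpenCV 4.12 (cv2) and the standard library are available. Lean on these libraries where they do the work, as an engineer would, in place of code of your own. Each camera call takes 0.05 s, during which the arm holds its last target.

## Working session

There is one attempt and no reset: what is moved stays moved. The work goes in short steps, Python scripts to look and compute and a tool call to move; the robot and the scene stay as the last step left them, time stands still between calls to the robot, and variables do not carry over. Pictures are saved under pics/ and viewed, and the job is handed in when it is done.

Besides the shell and the picture viewer there is one more tool, called after ">>>" by a JSON object that holds its "fn" and its "kwargs", one argument or row to a line. jog_arm: Moves the arm, as the interface text tells. Scaled input: -1 to 1 covers 20 cm each way for a shift and pi rad each way for a turn. Its arguments: {"type":"object","properties":{"commands":{"type":"array"}},"required":["commands"]}

```bash
mkdir -p pics; cat > h.py <<'E'
import numpy as np, cv2
from station import sensors, capture, workorder
from scipy.spatial.transform import Rotation as R
def save(name,fn):
    s=sensors.sense(); c=capture(name)
    cv2.imwrite('pics/'+fn+'.png',c['color'][:,:,::-1])
    np.savez('pics/'+fn+'.npz',**{k:np.array(v) for k,v in c.items()},p=s['ee_pos'],q=s['orientation'])
    return c,s
def load(fn): return np.load('pics/'+fn+'.npz')
def ray(d,u,v):
    K=d['intrinsics']; r=np.linalg.inv(K)@np.array([u,v,1.])
    if 'rvec' in d.files:
        Rm=cv2.Rodrigues(d['rvec'].astype(float))[0]; return -Rm.T@d['tvec'].ravel(), Rm.T@r
    T=np.eye(4);T[:3,:3]=R.from_quat(d['q']).as_matrix();T[:3,3]=d['p'];T=T@d['T_tool_cam']
    return T[:3,3],T[:3,:3]@r
def onz(d,u,v,z):
    o,r=ray(d,u,v); return o+r*(z-o[2])/r[2]
E
python3 - <<'E'
from h import *
for n in['scene','top','wrist']: save(n,n+'0')
print(sensors.sense())
E
```

```text
{'time_s': 0.15, 'qpos': array([-1.55324510e+00,  3.81057326e-01,  1.29804502e+00,  1.31132692e-05,
        1.46361606e+00, -2.15292047e-01]), 'qd': array([-4.66689736e-04, -1.12028681e-03, -2.76128468e-03, -1.00484036e-06,
       -2.04687698e-03, -1.78673495e-03]), 'tau': array([ 4.21085233e-04, -4.38087809e+01, -2.24612546e+01,  7.13247922e-02,
        3.43760778e-02, -7.99152872e-05]), 'ee_pos': array([ 0.12691105, -0.534933  ,  0.23828501]), 'orientation': array([ 9.93230577e-01,  1.16158099e-01,  6.20480846e-05, -5.59485131e-04]), 'contact_force': array([-0.51797096,  0.37669639,  0.23933514]), 'wrist_torque': array([ 0.02089894, -0.01059791,  0.01820248]), 'finger_gap': 0.08834036138080317}
```

View pics/scene0.png

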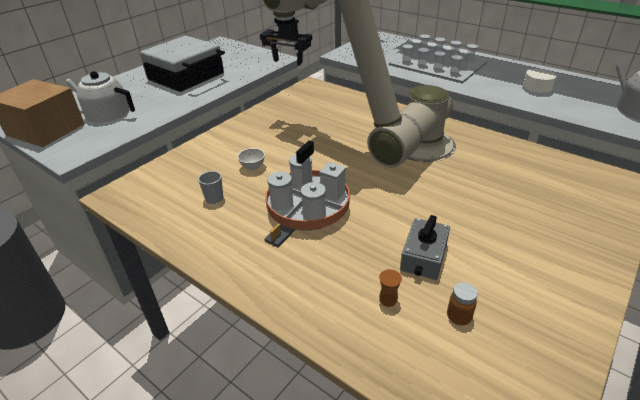

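View pics/top0.png

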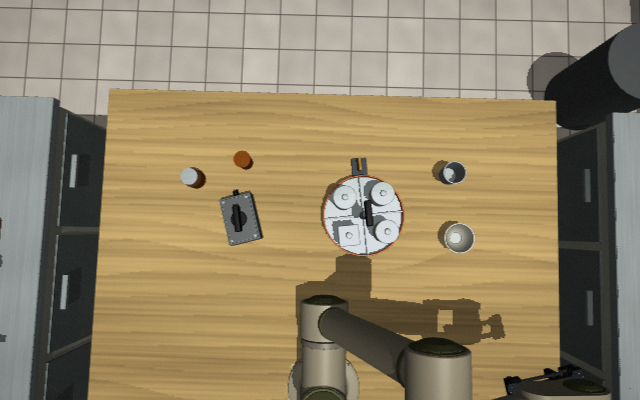

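View pics/wrist0.png

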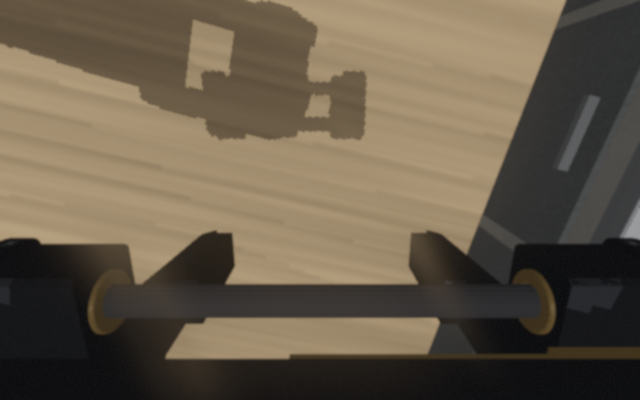

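The top view shows the isolator at about (238,217) and the carousel at about (362,214). The square jar is at (348,236), the fin at (359,165), and the other objects stand clear. I'll zoom in on both.

```bash
python3 - <<'E'
from h import *
im=cv2.imread('pics/top0.png')
a=cv2.resize(im[180:255,205:275],None,fx=8,fy=8,interpolation=cv2.INTER_CUBIC)[:600,:560]
b=cv2.resize(im[150:260,310:415],None,fx=5,fy=5,interpolation=cv2.INTER_CUBIC)
cv2.imwrite('pics/z1.png',a);cv2.imwrite('pics/z2.png',b)
d=load('top0')
for n,u,v,z in [('iso',237,217,.119),('car',362,214,.05),('grip',369,213,.226),('fin',359,165,.046),('sq',349,236,.145),('honey',192,177,.09),('tea',242,160,.08),('spoon',453,173,.085),('sugar',459,238,.05)]:
    print(n,onz(d,u,v,z).round(3))
E
```

```text
iso [0.525 0.273 0.119]
car [ 0.548 -0.107  0.05 ]
grip [ 0.544 -0.111  0.226]
fin [ 0.704 -0.094  0.046]
sq [ 0.478 -0.062  0.145]
honey [0.646 0.424 0.09 ]
tea [0.704 0.274 0.08 ]
spoon [ 0.681 -0.382  0.085]
sugar [ 0.481 -0.412  0.05 ]
```

View pics/z1.png

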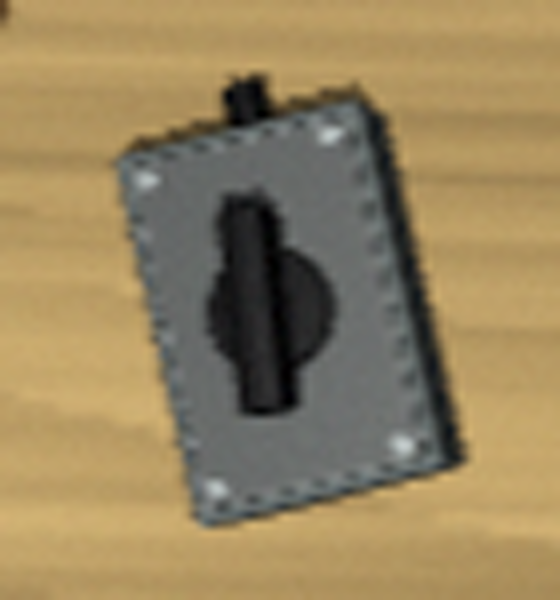

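View pics/z2.png

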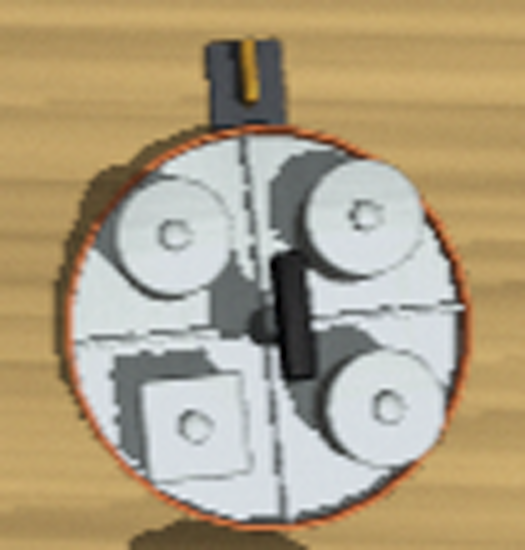

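```bash
python3 - <<'E'
from h import *
d=load('top0')
A=lambda x,y,z:onz(d,205+(x+.5)/8-.5,180+(y+.5)/8-.5,z)
B=lambda x,y,z:onz(d,310+(x+.5)/5-.5,150+(y+.5)/5-.5,z)
ang=lambda v:np.degrees(np.arctan2(v[1],v[0])).round(1)
c=[A(*p,.07) for p in[(118,160),(362,98),(440,465),(198,525)]]
print('box',np.mean(c,0).round(4),ang(c[0]-c[3]),ang(c[1]-c[2]),[np.linalg.norm(c[i]-c[(i+1)%4]).round(3) for i in range(4)])
b=[A(247,200,.119),A(269,410,.119)];print('isobar',np.mean(b,0).round(4),ang(b[0]-b[1]),np.linalg.norm(b[0]-b[1]))
im=cv2.cvtColor(cv2.imread('pics/top0.png'),cv2.COLOR_BGR2HSV)
m=((im[...,0]<12)&(im[...,1]>130)).astype(np.uint8);m[:,:315]=0;m[:,412:]=0;m[:170]=0;m[260:]=0
ys,xs=np.nonzero(m); P=np.array([onz(d,x,y,.058)[:2] for x,y in zip(xs,ys)])
s=np.linalg.lstsq(np.c_[2*P,np.ones(len(P))],(P**2).sum(1),rcond=None)[0]
print('rim',len(P),s[:2],np.sqrt(s[2]+s[:2]@s[:2])); C=s[:2]
g=[B(288,253,.226),B(300,378,.226)];print('gripbar',np.mean(g,0).round(4),ang(g[0]-g[1]),np.linalg.norm(g[0]-g[1]))
f=[B(248,40,.046),B(253,101,.046)];print('fin',f,ang(f[0]-f[1]),[ang(x[:2]-C) for x in f])
for n,x,y in[('sq',195,427),('r',175,234),('r',366,215),('r',389,407)]:
    p=B(x,y,.143)[:2]-C; print(n,ang(p),np.linalg.norm(p))
E
```

```text
box [0.5223 0.2755 0.07  ] 15.0 14.3 [np.float64(0.098), np.float64(0.146), np.float64(0.096), np.float64(0.146)]
isobar [0.5233 0.2739 0.119 ] 8.5 0.07920252633820996
rim 222 [ 0.54442022 -0.10879722] 0.1244358707133851
gripbar [ 0.5444 -0.1091  0.226 ] 6.6 0.06892881561749391
fin [array([ 0.72795787, -0.09437761,  0.046     ]), array([ 0.6887121 , -0.09840241,  0.046     ])] 5.9 [np.float64(4.5), np.float64(4.1)]
sq 142.8 0.07936125486535035
r 51.4 0.07984225970518692
r -37.9 0.08130840058628888
r -126.5 0.08123652828733877
```

```bash
cat >> h.py <<'E'
def to(x,y,z,yaw):
    s=sensors.sense(); R0=R.from_quat(s['orientation'])
    a=np.radians(yaw)/2; Rt=R.from_quat([np.cos(a),np.sin(a),0,0])
    sh=R0.inv().apply(np.array([x,y,z])-s['ee_pos'])/.2
    w=(R0.inv()*Rt).as_rotvec()/np.pi
    X=R0.as_matrix()[:,0]
    print('t',round(s['time_s'],2),'pos',s['ee_pos'].round(4),'yaw',np.degrees(np.arctan2(X[1],X[0])).round(1),'q',s['qpos'].round(2),'gap',round(s['finger_gap'],4),'F',s['contact_force'].round(1),'M',s['wrist_torque'].round(2))
    print('shift',sh.round(4),'turn',w.round(4))
E
python3 -c "
from h import *
to(.31,-.40,.33,60)"
```

```text
t 0.15 pos [ 0.1269 -0.5349  0.2383] yaw 13.3 q [-1.55  0.38  1.3   0.    1.46 -0.22] gap 0.0883 F [-0.5  0.4  0.2] M [ 0.02 -0.01  0.02]
shift [ 1.0465 -0.4457 -0.4578] turn [-3.000e-04 -2.000e-04 -2.592e-01]
```

>>> {"fn": "jog_arm", "kwargs": {
  "commands": [
    [[0.2,0,-0.45],[0,0,-0.05],-1],
    [[0.5,-0.2,-0.45],[0,0,-0.1],-1],
    [[0.75,-0.3,-0.45],[0,0,-0.14],-1],
    [[1,-0.44,-0.45],[0,0,-0.18],-1],
    [[1,-0.44,-0.45],[0,0,-0.22],-1],
    [[1,-0.44,-0.45],[0,0,-0.26],-1],
    [[1,-0.44,-0.45],[0,0,-0.26],-1]
  ]
}}

```text
time_s: 0.85
ee_pos: [0.3022, -0.4022, 0.3287]
orientation: [0.864, 0.503, 0.0, -0.0]
contact_force: [-1.0, 0.5, -0.4]
finger_gap: 0.0882
```

```bash
python3 -c "
from h import *
to(.43,-.24,.33,110)"
```

```text
t 0.85 pos [ 0.3022 -0.4022  0.3287] yaw 60.4 q [-1.16  0.25  1.24  0.    1.66 -0.65] gap 0.0882 F [-1.   0.5 -0.4] M [-0.05 -0.06 -0.02]
shift [ 1.0209  0.1543 -0.006 ] turn [ 0.000e+00 -2.000e-04 -2.758e-01]
```

>>> {"fn": "jog_arm", "kwargs": {
  "commands": [
    [[0.25,0.04,0],[0,0,-0.045],-1],
    [[0.5,0.08,0],[0,0,-0.09],-1],
    [[0.75,0.12,0],[0,0,-0.135],-1],
    [[1,0.15,0],[0,0,-0.18],-1],
    [[1,0.15,0],[0,0,-0.225],-1],
    [[1,0.15,0],[0,0,-0.275],-1],
    [[1,0.15,0],[0,0,-0.275],-1]
  ]
}}

```text
time_s: 1.55
ee_pos: [0.427, -0.2438, 0.3284]
orientation: [0.575, 0.818, 0.0, -0.001]
contact_force: [0.1, -0.3, -0.4]
finger_gap: 0.0886
```

```bash
python3 -c "
from h import *
to(.44,-.04,.33,160)"
```

```text
t 1.55 pos [ 0.427  -0.2438  0.3284] yaw 109.7 q [-0.76  0.23  1.27  0.    1.65 -1.1 ] gap 0.0886 F [ 0.1 -0.3 -0.4] M [ 0.04 -0.1   0.01]
shift [ 0.937   0.4057 -0.0071] turn [ 1.000e-04 -4.000e-04 -2.792e-01]
```

>>> {"fn": "jog_arm", "kwargs": {
  "commands": [
    [[0.25,0.1,0],[0,0,-0.045],-1],
    [[0.5,0.2,0],[0,0,-0.09],-1],
    [[0.75,0.3,0],[0,0,-0.135],-1],
    [[0.94,0.4,0],[0,0,-0.18],-1],
    [[0.94,0.4,0],[0,0,-0.225],-1],
    [[0.94,0.4,0],[0,0,-0.28],-1],
    [[0.94,0.4,0],[0,0,-0.28],-1]
  ]
}}

```text
time_s: 2.25
ee_pos: [0.4387, -0.0403, 0.3284]
orientation: [0.174, 0.985, 0.0, -0.001]
contact_force: [-0.2, -0.1, 0.2]
finger_gap: 0.0882
```

```bash
python3 -c "
from h import *
to(.48,.14,.3,188.5)"
```

```text
t 2.25 pos [ 0.4387 -0.0403  0.3284] yaw 159.9 q [-0.36  0.13  1.39  0.    1.63 -1.58] gap 0.0882 F [-0.2 -0.1  0.2] M [-0.02 -0.11 -0.08]
shift [0.1153 0.9176 0.1429] turn [ 0.0003 -0.0004 -0.1587]
```

>>> {"fn": "jog_arm", "kwargs": {
  "commands": [
    [[0.05,0.25,0],[0,0,-0.045],-1],
    [[0.1,0.5,0],[0,0,-0.09],-1],
    [[0.11,0.75,0.1],[0,0,-0.135],-1],
    [[0.11,0.92,0.14],[0,0,-0.16],-1],
    [[0.11,0.92,0.14],[0,0,-0.16],-1]
  ]
}}

```text
time_s: 2.75
ee_pos: [0.4816, 0.1423, 0.2986]
orientation: [-0.075, 0.997, 0.001, -0.002]
contact_force: [-0.4, -0.1, -0.2]
finger_gap: 0.0881
```

```bash
python3 -c "
from h import *
to(.523,.2745,.22,188.5)
print(load('wrist0')['T_tool_cam'].round(3))"
```

```text
t 2.75 pos [0.4816 0.1423 0.2986] yaw -171.4 q [ 0.05  0.26  1.3   0.    1.58 -1.67] gap 0.0881 F [-0.4 -0.1 -0.2] M [-0.02 -0.11  0.04]
shift [-0.3046  0.6219  0.3931] turn [ 0.0007 -0.0013  0.0004]
[[-0.    -0.964 -0.265  0.066]
 [ 1.    -0.    -0.     0.   ]
 [-0.    -0.265  0.964 -0.145]
 [ 0.     0.     0.     1.   ]]
```

>>> {"fn": "jog_arm", "kwargs": {
  "commands": [
    [[-0.1,0.2,0.1],[0,0,0],-1],
    [[-0.2,0.42,0.25],[0,0,0],-1],
    [[-0.3,0.62,0.39],[0,0,0],-1],
    [[-0.3,0.62,0.39],[0,0,0],-1],
    [[-0.3,0.62,0.39],[0,0,0],-1]
  ]
}}

```text
time_s: 3.25
ee_pos: [0.5225, 0.2734, 0.2194]
orientation: [-0.073, 0.997, 0.001, -0.003]
contact_force: [0.5, -0.3, -0.5]
finger_gap: 0.0883
```

```bash
python3 -c "
from h import *
save('wrist','wrist1')
to(.523,.2745,.088,188.5)
"
```

```text
t 3.3 pos [0.5226 0.2727 0.2208] yaw -171.7 q [ 0.28  0.46  1.21  0.    1.47 -1.44] gap 0.088 F [-0.3 -0.3 -0.1] M [ 0.07 -0.19 -0.03]
shift [-0.006   0.0077  0.664 ] turn [ 0.0006 -0.0014 -0.001 ]
```

View pics/wrist1.png

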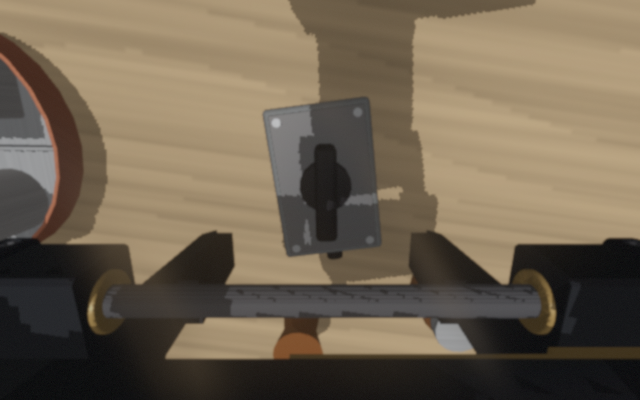

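The handle bar runs from (327,145) to (326,240), almost parallel to the image's vertical, and is centred between the fingers.

```bash
python3 -c "
from h import *
d=load('wrist1')
a,b=onz(d,326,145,.119),onz(d,326.5,240,.119)
print(a,b,(a+b)/2,np.degrees(np.arctan2(*(b-a)[1::-1])))
c=[onz(d,*p,.07) for p in[(263,111),(368,97),(381,245),(289,256)]]
print(np.mean(c,0),[np.degrees(np.arctan2(*(x)[1::-1])) for x in (c[3]-c[0],c[2]-c[1])])
"
```

```text
[0.4794698  0.27046976 0.119     ] [0.55721544 0.28252366 0.119     ] [0.51834262 0.27649671 0.119     ] 8.813126457818521
[0.51875949 0.27675714 0.07      ] [np.float64(16.14596413334802), np.float64(15.700405949067983)]
```

>>> {"fn": "jog_arm", "kwargs": {
  "commands": [
    [[0.01,0.01,0.2],[0,0,0],-1],
    [[0.01,0.01,0.4],[0,0,0],-1],
    [[0.01,0.01,0.55],[0,0,0],-1],
    [[0.01,0.01,0.665],[0,0,0],-1],
    [[0.01,0.01,0.665],[0,0,0],-1],
    [[0.01,0.01,0.665],[0,0,0],-1]
  ]
}}

```text
time_s: 3.9
ee_pos: [0.5208, 0.2733, 0.0897]
orientation: [-0.071, 0.997, 0.001, -0.001]
contact_force: [0.6, 0.0, 0.2]
finger_gap: 0.0883
```

```bash
python3 -c "
from h import *
save('scene','scene1')
to(.5205,.2755,.088,188.6)
c=cv2.imread('pics/scene1.png')[170:320,350:500]
cv2.imwrite('pics/z3.png',cv2.resize(c,None,fx=4,fy=4))
"
```

```text
t 3.95 pos [0.521  0.2737 0.0901] yaw -171.8 q [ 0.28  0.59  1.4   0.    1.15 -1.43] gap 0.0885 F [ 0.9 -0.1  0.5] M [ 0.09 -0.14 -0.03]
shift [0.001  0.0091 0.0104] turn [ 0.0007 -0.0003 -0.0023]
```

View pics/z3.png

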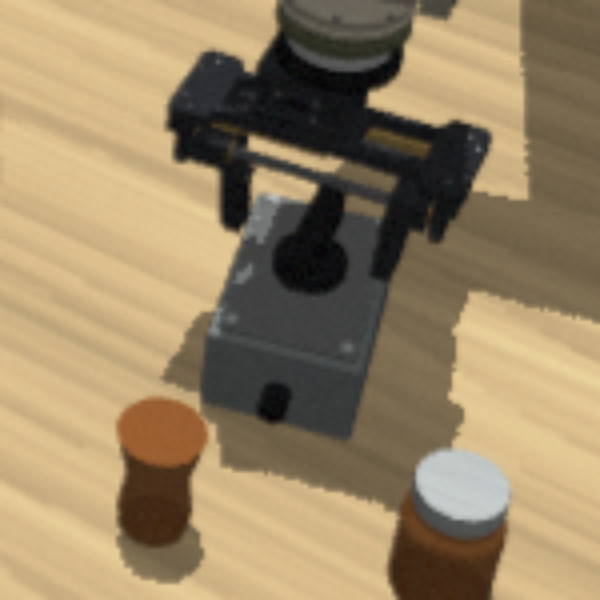

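The open fingers straddle the bar, left finger at about (235,190) and right at about (400,240) in the zoomed view, with the handle between them. Closing.

>>> {"fn": "jog_arm", "kwargs": {
  "commands": [
    [[0,0.01,0.01],[0,0,0],1],
    [[0,0.01,0.01],[0,0,0],1],
    [[0,0.01,0.01],[0,0,0],1],
    [[0,0.01,0.01],[0,0,0],1],
    [[0,0.01,0.01],[0,0,0],1],
    [[0,0.01,0.01],[0,0,0],1],
    [[0,0.01,0.01],[0,0,0],1]
  ]
}}

```text
time_s: 4.65
ee_pos: [0.5207, 0.2757, 0.088]
orientation: [-0.071, 0.997, 0.001, -0.001]
contact_force: [-0.2, -0.1, 0.3]
finger_gap: 0.0343
```

```bash
python3 -c "
from h import *
to(.5205,.2755,.088,188.6)
"
```

```text
t 4.65 pos [0.5207 0.2757 0.088 ] yaw -171.8 q [ 0.29  0.59  1.4   0.    1.15 -1.43] gap 0.0343 F [-0.2 -0.1  0.3] M [ 0.04 -0.17 -0.03]
shift [ 0.0009 -0.0011  0.0002] turn [ 0.0007 -0.0003 -0.0023]
```

>>> {"fn": "jog_arm", "kwargs": {
  "commands": [
    [[0,0,0],[0,0,0],1],
    [[0,0,0],[0,0,0],1],
    [[0,0,0],[0,0,0],1],
    [[0,0,0],[0,0,0],1]
  ]
}}

```text
time_s: 5.05
ee_pos: [0.5205, 0.2768, 0.088]
orientation: [-0.072, 0.997, 0.002, -0.0]
contact_force: [-0.3, 5.8, -1.2]
finger_gap: 0.0173
```

```bash
python3 -c "
from h import *
to(.5205,.2755,.088,188.6)
"
```

```text
t 5.05 pos [0.5205 0.2768 0.088 ] yaw -171.8 q [ 0.29  0.59  1.4   0.    1.15 -1.43] gap 0.0173 F [-0.3  5.8 -1.2] M [ 0.83 -0.08  0.16]
shift [ 0.0008 -0.0062  0.0002] turn [ 0.0012 -0.0002 -0.002 ]
```

>>> {"fn": "jog_arm", "kwargs": {
  "commands": [
    [[0,0.005,0],[0,0,0.03],1],
    [[0,0.005,0],[0,0,0.06],1],
    [[0,0.005,0],[0,0,0.09],1],
    [[0,0.005,0],[0,0,0.12],1],
    [[0,0.005,0],[0,0,0.15],1],
    [[0,0.005,0],[0,0,0.18],1],
    [[0,0.005,0],[0,0,0.21],1],
    [[0,0.005,0],[0,0,0.24],1]
  ]
}}

```text
time_s: 5.85
ee_pos: [0.5207, 0.2779, 0.0881]
orientation: [0.302, 0.953, 0.002, -0.001]
contact_force: [2.8, 1.3, -1.4]
finger_gap: 0.0178
```

```bash
python3 -c "
from h import *
to(.5205,.277,.088,104.5)
"
```

```text
t 5.85 pos [0.5207 0.2779 0.0881] yaw 144.8 q [ 0.29  0.59  1.4   0.    1.15 -0.67] gap 0.0178 F [ 2.8  1.3 -1.4] M [ 0.19 -0.37  0.27]
shift [-0.0017 -0.0044  0.0002] turn [ 0.0007 -0.0011  0.2241]
```

>>> {"fn": "jog_arm", "kwargs": {
  "commands": [
    [[0,0,0],[0,0,0.03],1],
    [[0,0,0],[0,0,0.06],1],
    [[0,0,0],[0,0,0.09],1],
    [[0,0,0],[0,0,0.12],1],
    [[0,0,0],[0,0,0.15],1],
    [[0,0,0],[0,0,0.18],1],
    [[0,0,0],[0,0,0.205],1],
    [[0,0,0],[0,0,0.22],1]
  ]
}}

```text
time_s: 6.65
ee_pos: [0.5216, 0.2785, 0.0881]
orientation: [0.608, 0.794, 0.003, -0.001]
contact_force: [4.8, 3.1, -2.7]
finger_gap: 0.0179
```

```bash
python3 -c "
from h import *
to(.5205,.277,.088,103.5)
"
```

```text
t 6.65 pos [0.5216 0.2785 0.0881] yaw 105.1 q [0.29 0.59 1.4  0.   1.15 0.02] gap 0.0179 F [ 4.8  3.1 -2.7] M [ 0.47 -0.74  0.2 ]
shift [-0.006  -0.0071  0.0003] turn [ 0.001  -0.0015  0.0089]
```

Torque is only about 0.2 N m, so it has not reached the stop yet. I'll press on a few degrees.

>>> {"fn": "jog_arm", "kwargs": {
  "commands": [
    [[0,0,0],[0,0,0.01],1],
    [[0,0,0],[0,0,0.02],1],
    [[0,0,0],[0,0,0.025],1],
    [[0,0,0],[0,0,0.025],1]
  ]
}}

```text
time_s: 7.05
ee_pos: [0.5216, 0.2786, 0.0881]
orientation: [0.638, 0.77, 0.003, -0.001]
contact_force: [0.9, 0.3, -0.1]
finger_gap: 0.0184
```

```bash
python3 -c "
from h import *
to(.5205,.277,.088,103.5)
save('top','top1');save('scene','scene2')
c=cv2.imread('pics/top1.png')[170:260,195:285];c2=cv2.imread('pics/scene2.png')[170:290,370:480]
cv2.imwrite('pics/z4.png',np.hstack([cv2.resize(c,(400,400)),cv2.resize(c2,(400,400))]))
"
```

```text
t 7.05 pos [0.5216 0.2786 0.0881] yaw 100.7 q [0.29 0.59 1.4  0.   1.15 0.1 ] gap 0.0184 F [ 0.9  0.3 -0.1] M [-0.04 -0.19  0.8 ]
shift [-0.0068 -0.0069  0.0003] turn [ 0.001  -0.0014 -0.0158]
```

View pics/z4.png

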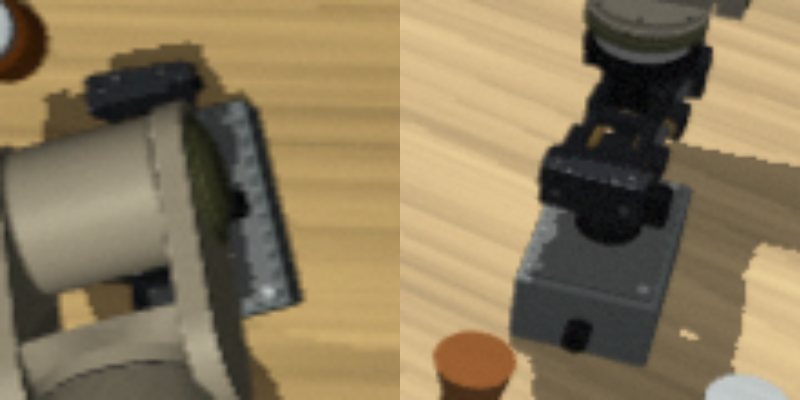

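Torque jumped to 0.8 N m, so the handle is against its stop. I'll release and rise, then look.

>>> {"fn": "jog_arm", "kwargs": {
  "commands": [
    [[0,0,0],[0,0,0],-1],
    [[0,0,0],[0,0,0],-1],
    [[0,0,0],[0,0,0],-1],
    [[0,0,0],[0,0,0],-1],
    [[0,0,0],[0,0,0],-1],
    [[0,0,0],[0,0,0],-1]
  ]
}}

```text
time_s: 7.75
ee_pos: [0.5216, 0.2786, 0.0881]
orientation: [0.638, 0.77, 0.003, -0.001]
contact_force: [1.1, -0.5, -0.2]
finger_gap: 0.064
```

>>> {"fn": "jog_arm", "kwargs": {
  "commands": [
    [[0,0,-0.1],[0,0,0],-1],
    [[0,0,-0.25],[0,0,0],-1],
    [[0,0,-0.45],[0,0,0],-1],
    [[0,0,-0.65],[0,0,0],-1],
    [[0,0,-0.85],[0,0,0],-1],
    [[0,0,-1],[0,0,0],-1],
    [[0,0,-1],[0,0,0],-1]
  ]
}}

```text
time_s: 8.45
ee_pos: [0.5221, 0.2779, 0.2925]
orientation: [0.638, 0.77, 0.006, 0.001]
contact_force: [-0.2, -0.6, -0.3]
finger_gap: 0.0879
```

```bash
python3 -c "
from h import *
save('wrist','wrist2')
to(.49,.14,.33,140)
"
```

```text
t 8.5 pos [0.5215 0.2776 0.2897] yaw 100.6 q [0.29 0.42 1.08 0.   1.63 0.1 ] gap 0.0884 F [ 0.3 -0.4 -0.6] M [-0.04 -0.11 -0.01]
shift [-0.6461 -0.2806 -0.2069] turn [ 0.0027 -0.0008 -0.2186]
```

View pics/wrist2.png

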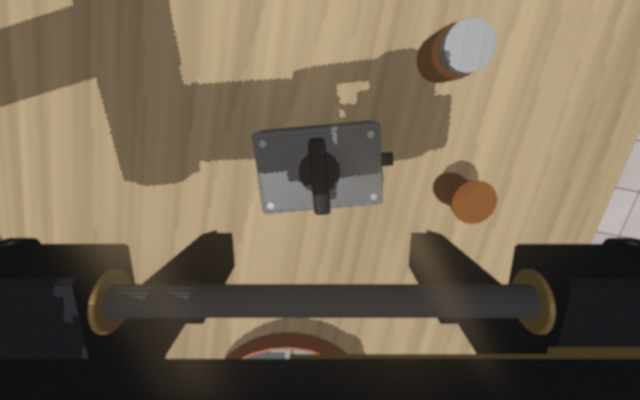

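The bar lies across the box, from (317,140) to (321,213). I'll check its angle numerically.

```bash
python3 -c "
from h import *
d=load('wrist2')
A=lambda p,q,z:(lambda v:np.degrees(np.arctan2(v[1],v[0])).round(1))(onz(d,*q,z)-onz(d,*p,z))
print(A((317,140),(321,212),.119),A((253,133),(377,122),.07),A((264,213),(383,203),.07),A((253,133),(264,213),.07),A((377,122),(383,203),.07))
"
```

```text
-76.4 15.6 15.4 -74.6 -72.4
```

The bar is at -76.4° and the box's long side at 15.5°, so the handle has turned about 92° and is off. On to the carousel.

>>> {"fn": "jog_arm", "kwargs": {
  "commands": [
    [[-0.15,-0.05,-0.1],[0,0,-0.045],-1],
    [[-0.35,-0.12,-0.2],[0,0,-0.09],-1],
    [[-0.5,-0.2,-0.2],[0,0,-0.135],-1],
    [[-0.65,-0.28,-0.2],[0,0,-0.18],-1],
    [[-0.65,-0.28,-0.2],[0,0,-0.22],-1],
    [[-0.65,-0.28,-0.2],[0,0,-0.22],-1]
  ]
}}

```text
time_s: 9.1
ee_pos: [0.4899, 0.1386, 0.3273]
orientation: [0.34, 0.94, 0.004, 0.001]
contact_force: [-0.9, 0.2, 0.6]
finger_gap: 0.0883
```

```bash
python3 -c "
from h import *
to(.51,-.04,.33,180)
"
```

```text
t 9.1 pos [0.4899 0.1386 0.3273] yaw 140.2 q [ 0.04  0.26  1.23  0.01  1.65 -0.84] gap 0.0883 F [-0.9  0.2  0.6] M [-0.   -0.09 -0.03]
shift [-0.6487 -0.6218 -0.0186] turn [ 0.0023  0.0003 -0.221 ]
```

>>> {"fn": "jog_arm", "kwargs": {
  "commands": [
    [[-0.15,-0.15,0],[0,0,-0.045],-1],
    [[-0.35,-0.35,0],[0,0,-0.09],-1],
    [[-0.5,-0.5,0],[0,0,-0.135],-1],
    [[-0.65,-0.62,0],[0,0,-0.18],-1],
    [[-0.65,-0.62,0],[0,0,-0.22],-1],
    [[-0.65,-0.62,0],[0,0,-0.22],-1]
  ]
}}

```text
time_s: 9.7
ee_pos: [0.5107, -0.0406, 0.3249]
orientation: [0.003, 1.0, 0.004, 0.001]
contact_force: [-0.4, 1.1, -0.2]
finger_gap: 0.0878
```

```bash
python3 -c "
from h import *
to(.5444,-.109,.31,186.6)
"
```

```text
t 9.7 pos [ 0.5107 -0.0406  0.3249] yaw 179.6 q [-0.31  0.26  1.22  0.01  1.65 -1.88] gap 0.0878 F [-0.4  1.1 -0.2] M [ 0.06 -0.16 -0.01]
shift [-0.1706 -0.3412  0.0721] turn [ 0.0023  0.0005 -0.0386]
```

>>> {"fn": "jog_arm", "kwargs": {
  "commands": [
    [[-0.08,-0.17,0],[0,0,-0.02],-1],
    [[-0.17,-0.34,0.07],[0.002,0,-0.039],-1],
    [[-0.17,-0.34,0.07],[0.002,0,-0.039],-1],
    [[-0.17,-0.34,0.07],[0.002,0,-0.039],-1]
  ]
}}

```text
time_s: 10.1
ee_pos: [0.5443, -0.1077, 0.3095]
orientation: [-0.056, 0.998, 0.001, -0.0]
contact_force: [-0.2, 0.5, 0.6]
finger_gap: 0.0883
```

```bash
python3 -c "
from h import *
save('wrist','wrist3')
to(.5444,-.109,.192,186.6)
"
```

```text
t 10.15 pos [ 0.5442 -0.1073  0.3102] yaw -173.5 q [-0.41  0.35  1.14  0.    1.65 -2.09] gap 0.088 F [-0.1 -0.5  1.5] M [ 0.07 -0.12 -0.01]
shift [ 0.0006 -0.0095  0.5912] turn [ 0.0005  0.0003 -0.0005]
```

View pics/wrist3.png

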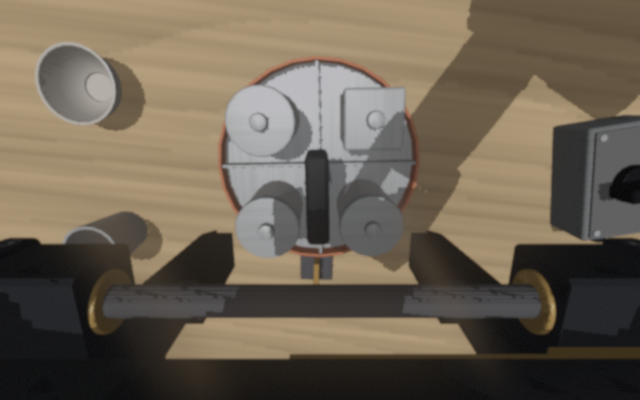

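The grip bar runs (317,152)–(317,242), centred between the fingers, and the square jar shows at (375,120). I'll check the bar position and descend.

```bash
python3 -c "
from h import *
d=load('wrist3')
a,b=onz(d,317,152,.226),onz(d,317.5,242,.226)
print(a,b,(a+b)/2,np.linalg.norm(a-b),np.degrees(np.arctan2(*(b-a)[1::-1])))
C=np.array([.5444,-.109]);an=lambda v:np.degrees(np.arctan2(v[1],v[0]))
for p,z in[((375,120),.145),((259,121),.145),((266,230),.145),((373,229),.145),((317,275),.046)]: w=onz(d,*p,z)[:2]-C;print(an(w),np.linalg.norm(w))
"
```

```text
[ 0.50571845 -0.11545108  0.226     ] [ 0.57529133 -0.10751174  0.226     ] [ 0.54050489 -0.11148141  0.226     ] 0.0700244132647316 6.510166854268975
144.8244741382136 0.07868904502130851
-128.5630400592982 0.08201726024310566
-40.55847318900611 0.07730360632418776
53.19018961501013 0.07558396134924472
4.699747783431341 0.16089991319948033
```

>>> {"fn": "jog_arm", "kwargs": {
  "commands": [
    [[0,-0.01,0.2],[0,0,0],-1],
    [[0,-0.01,0.35],[0,0,0],-1],
    [[0,-0.01,0.48],[0,0,0],-1],
    [[0,-0.01,0.59],[0,0,0],-1],
    [[0,-0.01,0.59],[0,0,0],-1],
    [[0,-0.01,0.59],[0,0,0],-1]
  ]
}}

```text
time_s: 10.75
ee_pos: [0.5448, -0.1082, 0.1935]
orientation: [-0.057, 0.998, 0.001, 0.001]
contact_force: [0.1, -1.7, 0.3]
finger_gap: 0.0885
```

```bash
python3 -c "
from h import *
to(.5444,-.109,.192,186.6)
"
```

```text
t 10.75 pos [ 0.5448 -0.1082  0.1935] yaw -173.5 q [-0.41  0.43  1.36  0.    1.35 -2.09] gap 0.0885 F [ 0.1 -1.7  0.3] M [ 0.02 -0.17  0.01]
shift [ 0.0022 -0.004   0.0073] turn [ 0.0003  0.0007 -0.0005]
```

Closing at the midpoint of the two estimates, (0.5425,-0.110).

>>> {"fn": "jog_arm", "kwargs": {
  "commands": [
    [[0.01,-0.01,0.01],[0,0,0],1],
    [[0.01,-0.01,0.01],[0,0,0],1],
    [[0.01,-0.01,0.01],[0,0,0],1],
    [[0.01,-0.01,0.01],[0,0,0],1],
    [[0.01,-0.01,0.01],[0,0,0],1],
    [[0.01,-0.01,0.01],[0,0,0],1],
    [[0.01,-0.01,0.01],[0,0,0],1],
    [[0.01,-0.01,0.01],[0,0,0],1]
  ]
}}

```text
time_s: 11.55
ee_pos: [0.543, -0.1104, 0.1914]
orientation: [-0.057, 0.998, 0.001, 0.001]
contact_force: [0.1, -1.2, -0.0]
finger_gap: 0.0268
```

>>> {"fn": "jog_arm", "kwargs": {
  "commands": [
    [[0,0,0],[0,0,0],1],
    [[0,0,0],[0,0,0],1],
    [[0,0,0],[0,0,0],1],
    [[0,0,0],[0,0,0],1]
  ]
}}

```text
time_s: 11.95
ee_pos: [0.5431, -0.1109, 0.1914]
orientation: [-0.057, 0.998, 0.0, 0.001]
contact_force: [0.3, -4.7, -0.4]
finger_gap: 0.0178
```

```bash
python3 -c "
from h import *
to(.5444,-.109,.192,186.6)
"
```

```text
t 11.95 pos [ 0.5431 -0.1109  0.1914] yaw -173.5 q [-0.42  0.43  1.37  0.    1.35 -2.1 ] gap 0.0178 F [ 0.3 -4.7 -0.4] M [-0.7  -0.15  0.09]
shift [-0.0077  0.0089 -0.0029] turn [ 0.      0.0007 -0.0006]
```

>>> {"fn": "jog_arm", "kwargs": {
  "commands": [
    [[0,0,0],[0,0,0.01],1],
    [[0,0,0],[0,0,0.03],1],
    [[0,0,0],[0,0,0.05],1],
    [[0,0,0],[0,0,0.07],1],
    [[0,0,0],[0,0,0.09],1],
    [[0,0,0],[0,0,0.11],1],
    [[0,0,0],[0,0,0.13],1],
    [[0,0,0],[0,0,0.15],1]
  ]
}}

```text
time_s: 12.75
ee_pos: [0.5432, -0.1101, 0.1914]
orientation: [0.179, 0.984, 0.001, 0.001]
contact_force: [0.6, 1.8, 0.2]
finger_gap: 0.0178
```

```bash
python3 -c "
from h import *
to(.5437,-.110,.1914,47.5)
"
```

```text
t 12.75 pos [ 0.5432 -0.1101  0.1914] yaw 159.4 q [-0.41  0.43  1.37  0.    1.35 -1.63] gap 0.0178 F [0.6 1.8 0.2] M [ 0.26 -0.35  0.23]
shift [-0.0022  0.0015  0.0002] turn [ 1.000e-03 -4.000e-04  6.215e-01]
```

Smooth, with about 0.2 N m and low forces. Continuing.

>>> {"fn": "jog_arm", "kwargs": {
  "commands": [
    [[0,0,0],[0,0,0.02],1],
    [[0,0,0],[0,0,0.04],1],
    [[0,0,0],[0,0,0.06],1],
    [[0,0,0],[0,0,0.08],1],
    [[0,0,0],[0,0,0.1],1],
    [[0,0,0],[0,0,0.12],1],
    [[0,0,0],[0,0,0.14],1],
    [[0,0,0],[0,0,0.16],1]
  ]
}}

```text
time_s: 13.55
ee_pos: [0.5437, -0.1094, 0.1914]
orientation: [0.419, 0.908, 0.002, 0.001]
contact_force: [3.9, 2.5, -1.5]
finger_gap: 0.0181
```

>>> {"fn": "jog_arm", "kwargs": {
  "commands": [
    [[0,0,0],[0,0,0.02],1],
    [[0,0,0],[0,0,0.04],1],
    [[0,0,0],[0,0,0.06],1],
    [[0,0,0],[0,0,0.08],1],
    [[0,0,0],[0,0,0.1],1],
    [[0,0,0],[0,0,0.12],1],
    [[0,0,0],[0,0,0.14],1],
    [[0,0,0],[0,0,0.16],1]
  ]
}}

```text
time_s: 14.35
ee_pos: [0.5445, -0.1089, 0.1914]
orientation: [0.632, 0.775, 0.003, 0.001]
contact_force: [6.1, 1.0, -2.3]
finger_gap: 0.0177
```

```bash
python3 -c "
from h import *
to(.5437,-.110,.1914,47.5)
"
```

```text
t 14.35 pos [ 0.5445 -0.1089  0.1914] yaw 101.5 q [-0.41  0.43  1.37  0.01  1.35 -0.62] gap 0.0177 F [ 6.1  1.  -2.3] M [-0.13 -0.86  0.2 ]
shift [-0.0043 -0.0051  0.0001] turn [ 0.0015 -0.0017  0.3002]
```

>>> {"fn": "jog_arm", "kwargs": {
  "commands": [
    [[0,0,0],[0,0,0.02],1],
    [[0,0,0],[0,0,0.04],1],
    [[0,0,0],[0,0,0.06],1],
    [[0,0,0],[0,0,0.08],1],
    [[0,0,0],[0,0,0.1],1],
    [[0,0,0],[0,0,0.12],1],
    [[0,0,0],[0,0,0.14],1],
    [[0,0,0],[0,0,0.16],1]
  ]
}}

```text
time_s: 15.15
ee_pos: [0.5455, -0.109, 0.1914]
orientation: [0.806, 0.592, 0.004, 0.001]
contact_force: [5.7, -2.0, -3.2]
finger_gap: 0.0177
```

```bash
python3 -c "
from h import *
to(.5437,-.110,.1914,47.5)
"
```

```text
t 15.15 pos [ 0.5455 -0.109   0.1914] yaw 72.6 q [-0.41  0.43  1.37  0.01  1.34 -0.11] gap 0.0177 F [ 5.7 -2.  -3.2] M [-0.52 -0.83  0.22]
shift [-0.0075 -0.007   0.    ] turn [ 0.0017 -0.0023  0.1396]
```

>>> {"fn": "jog_arm", "kwargs": {
  "commands": [
    [[0,0,0],[0,0,0.02],1],
    [[0,0,0],[0,0,0.04],1],
    [[0,0,0],[0,0,0.06],1],
    [[0,0,0],[0,0,0.08],1],
    [[0,0,0],[0,0,0.1],1],
    [[0,0,0],[0,0,0.12],1],
    [[0,0,0],[0,0,0.135],1],
    [[0,0,0],[0,0,0.14],1]
  ]
}}

```text
time_s: 15.95
ee_pos: [0.5462, -0.1094, 0.1914]
orientation: [0.916, 0.401, 0.005, 0.001]
contact_force: [4.6, -4.0, -1.5]
finger_gap: 0.0177
```

>>> {"fn": "jog_arm", "kwargs": {
  "commands": [
    [[0,0,0],[0,0,0],1],
    [[0,0,0],[0,0,0],1]
  ]
}}

```text
time_s: 16.15
ee_pos: [0.5462, -0.1094, 0.1914]
orientation: [0.916, 0.402, 0.005, 0.001]
contact_force: [1.5, -3.6, -0.1]
finger_gap: 0.0176
```

```bash
python3 -c "
from h import *
to(.5437,-.110,.1914,47.5)
for n in ['top','scene','wrist']: save(n,n+'5')
c=cv2.imread('pics/top5.png')[150:260,310:420];c2=cv2.imread('pics/scene5.png')[130:250,240:370]
cv2.imwrite('pics/z5.png',np.hstack([cv2.resize(c,(400,400)),cv2.resize(c2,(400,370))[:,:] if 0 else cv2.resize(c2,(400,400))]))
"
```

```text
t 16.15 pos [ 0.5462 -0.1094  0.1914] yaw 47.4 q [-0.41  0.43  1.36  0.01  1.34  0.33] gap 0.0176 F [ 1.5 -3.6 -0.1] M [-0.49  0.02  0.07]
shift [-0.0107 -0.0072 -0.    ] turn [ 0.0017 -0.0027 -0.0008]
```

View pics/z5.png

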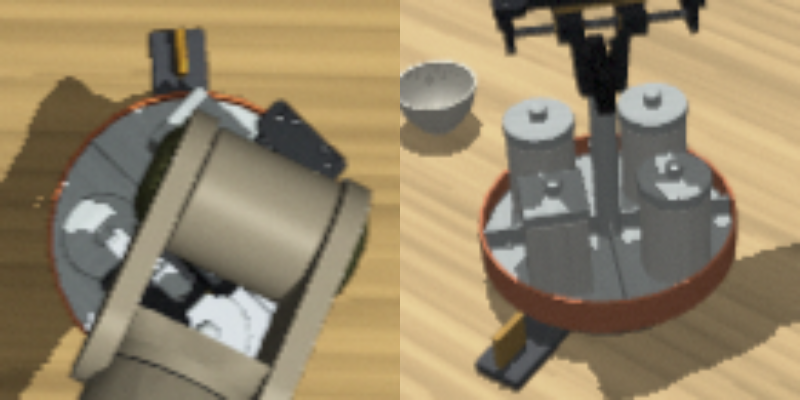

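View pics/wrist5.png

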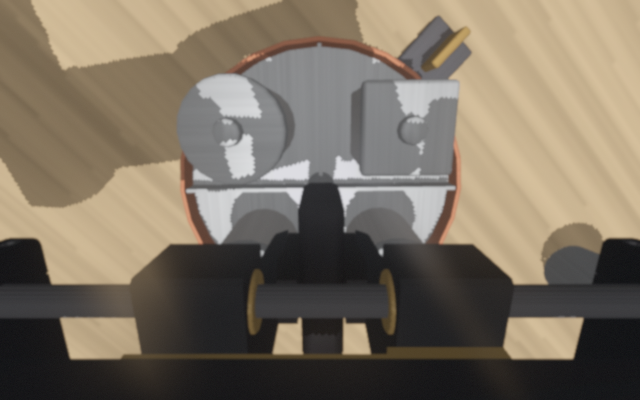

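The wrist view shows the square jar's knob at (413,130) and the fin from (434,66) to (465,30). All jars are upright in their compartments. Measuring the alignment next.

```bash
python3 -c "
from h import *
C=np.array([.5444,-.109]);an=lambda v:np.degrees(np.arctan2(v[1],v[0])).round(1)
def rep(d,sq,f1,f2,Cs,zk=.147):
  a=onz(d,*f1,.046)[:2];b=onz(d,*f2,.046)[:2];s=onz(d,*sq,zk)[:2]
  for C in Cs:
    m=(a+b)/2-C;u=m/np.linalg.norm(m);w=s-C
    print('fin',a.round(4),b.round(4),an(b-a),an(m),'sq',s.round(4),an(w),'lat mm',1000*(u[0]*w[1]-u[1]*w[0]),'x',u@w)
d=load('wrist5')
im=cv2.cvtColor(cv2.imread('pics/wrist5.png'),cv2.COLOR_BGR2HSV)
m=((im[...,0]<12)&(im[...,1]>100));m[:,:175]=0;m[:,465:]=0;m[245:]=0
ys,xs=np.nonzero(m);P=np.array([onz(d,x,y,.055)[:2] for x,y in zip(xs,ys)])
s=np.linalg.lstsq(np.c_[2*P,np.ones(len(P))],(P**2).sum(1),rcond=None)[0]
print(len(P),s[:2],np.sqrt(s[2]+s[:2]@s[:2]))
rep(d,(413,129),(434,66),(465,30),[C,s[:2],np.array([.5455,-.1095])])
lid=[onz(d,*p,.138)[:2] for p in[(364,82),(459,82),(457,177),(359,174)]]
print('lid',np.mean(lid,0))
d=load('scene5')
S=lambda x,y:(240+x*130/400,130+y*120/400)
rep(d,S(555,185) if 0 else S(152,183),S(127,313),S(98,345),[C])
lid=[onz(d,*S(*p),.138)[:2] for p in[(122,178),(178,172),(196,210),(126,221)]]
print('lid',np.mean(lid,0))
d0=load('top0');print('top fin mid',(onz(d0,359.2,157.8,.046)+onz(d0,360.2,169.7,.046))/2)
"
```

```text
3251 [ 0.54481645 -0.11030124] 0.12293632739483962
fin [ 0.6874 -0.0994] [ 0.7236 -0.0946] 7.5 4.3 sq [ 0.6231 -0.1051] 2.9 lat mm -1.9312567560815281 x 0.07882321869492193
fin [ 0.6874 -0.0994] [ 0.7236 -0.0946] 7.5 4.7 sq [ 0.6231 -0.1051] 3.8 lat mm -1.2494899303146911 x 0.07849726273888592
fin [ 0.6874 -0.0994] [ 0.7236 -0.0946] 7.5 4.5 sq [ 0.6231 -0.1051] 3.3 lat mm -1.6319752211824994 x 0.07775814391162987
lid [ 0.62271452 -0.106508  ]
fin [ 0.6885 -0.0887] [ 0.7338 -0.0833] 6.7 7.9 sq [ 0.633  -0.0968] 7.8 lat mm -0.017721120353086928 x 0.08940194309332147
lid [ 0.63494962 -0.09173864]
top fin mid [ 0.70817268 -0.09639349  0.046     ]
```

Lateral error is about −2 mm against a tolerance of ±12 mm. A small nudge back of about 1.5°, then settle and check.

>>> {"fn": "jog_arm", "kwargs": {
  "commands": [
    [[0,0,0],[0,0,-0.004],1],
    [[0,0,0],[0,0,-0.009],1],
    [[0,0,0],[0,0,-0.009],1],
    [[0,0,0],[0,0,-0.009],1],
    [[0,0,0],[0,0,-0.009],1],
    [[0,0,0],[0,0,-0.009],1]
  ]
}}

```text
time_s: 16.9
ee_pos: [0.5462, -0.1094, 0.1914]
orientation: [0.91, 0.414, 0.005, 0.001]
contact_force: [1.4, -2.0, -1.2]
finger_gap: 0.0175
```

```bash
python3 -c "
from h import *
to(.5437,-.110,.1914,47.5)
for n in ['top','scene','wrist']: save(n,n+'6')
a=cv2.imread('pics/scene6.png')[130:340,180:500];b=cv2.imread('pics/wrist6.png')[:250]
cv2.imwrite('pics/z6.png',np.vstack([cv2.resize(a,(512,336)),cv2.resize(b,(512,200))]))
"
```

```text
t 16.9 pos [ 0.5462 -0.1094  0.1914] yaw 49.0 q [-0.41  0.43  1.36  0.01  1.34  0.3 ] gap 0.0175 F [ 1.4 -2.  -1.2] M [-0.43  0.1   0.09]
shift [-0.0105 -0.0072 -0.0001] turn [ 0.0017 -0.0027  0.0081]
```

View pics/z6.png

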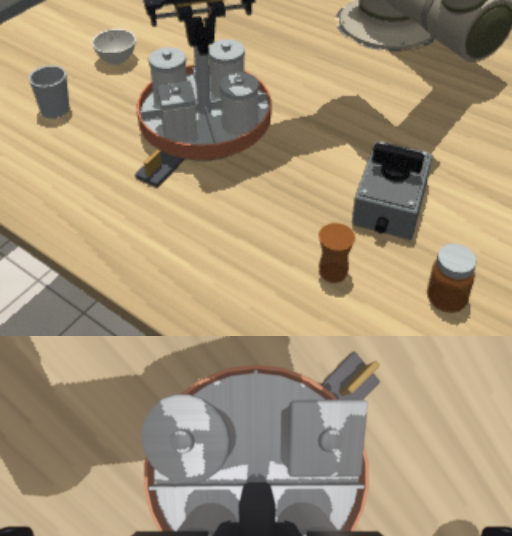

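View pics/top6.png

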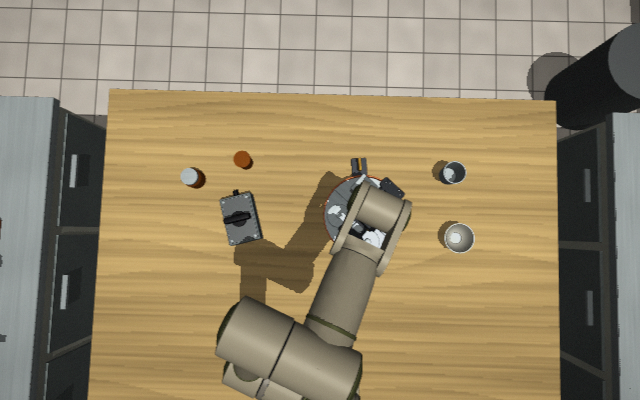

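The isolator bar lies across its box (around (237,218) in the top view). The four other objects are where they were, the jars are upright, and the square jar is in line with the fin. Handing in.

```bash
python3 -c "
from h import *
print(workorder.sign_off()); s=sensors.sense(); print(s['time_s'],s['finger_gap'])"
```

```text
the job is handed in; nothing more can be done
None
the job is handed in; nothing more can be done
```

I turned the isolator handle about 84° clockwise to its stop, then gripped the carousel bar and turned the carousel about 138° clockwise in one go. I handed in at about 17 s, still holding the bar; the sign-off gives no verdict.

- **Isolator:** the wrist camera put the bar about 91–92° from the box's long side after release. The last pictures still show it lying across the box.
- **Square jar:** before a last 1.6° nudge towards the fin line it measured 0 to 3 mm off that line, against the 12 mm allowed. After the nudge I checked it only by eye.
- **Disagreement:** the fin's own direction read 6–7.5°, against about 4.5° for the line from the axis to the fin. The scene view also placed the jar and fin about 1 cm away from where the other views did. At worst I put the error at a few mm.
- **Hold and surroundings:** the fingers were shut on the bar at a 17.5 mm gap. The jars look upright, and the other things on the counter look unmoved.

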